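# Feel the flask press gap with the taper gauge

## Task

Pull open the drawer of the small blue-fronted cabinet by its bar handle, take out the orange-handled taper gauge, and slide its blade, lying on the lower plate, straight into the front gap of the flask press until it drags snugly between both plates: the sprung upper plate presses on it but is jacked up by no more than a millimetre or so. The job finishes while holding: stop there, still gripping the gauge by its handle at that depth, and do not let go. Do not disturb the vials, cast, bowl and tape roll standing round about; the drawer may stay open.

Things in the scene. Friction and masses are not known exactly. Their poses are not given: they have to be found in the camera images.
- cabinet: Small white instrument cabinet with one blue-fronted drawer, 190 (x) x 260 (y) x 80 (z) mm, fixed to the bench, turned by up to 0.2 rad. Origin: centre of its underside; -x is its front; the closed drawer's face lies at x = -95 mm. Its dark foam floor: 42 mm above the bench; side walls reach 58, the front panel 70 mm above the bench; inside 145 (x) x 218 (y) mm, centred at x = -1 mm while closed.
- cabinet_drawer0 (a joint): Drawer slide, m: 0 closed (its start), grows as the drawer is pulled towards the cabinet's -x; stop at 0.125. 1 N of friction plus light damping; it stays where it is left. About 0.11 is enough to take out the gauge.
- cabinet_drawer0_handle (a point): Middle of the drawer's steel bar handle: a level bar along the cabinet's y, 11 mm thick, 120 mm long, 35 mm in front of the drawer face, 44 mm above the bench. It can be pinched from above (fingers closing along the cabinet's x). Axes as the cabinet.
- gauge: Loose taper feeler gauge, 175 mm long, about 0.09 kg, lying flat on the foam across the drawer (blade towards the cabinet's +y, within 0.2 rad). Origin: centre of the underside of its orange handle, 80 (x) x 14 (y) x 14 (z) mm; +x runs along it towards the blade, z up. Balance point near x = 30 mm. A springy steel neck at x = 40 to 55 mm carries the steel wedge blade, x = 55 to 135 mm.
- gauge_tip (a point): Tip of the blade, on its underside, mid-width (x = 135 mm on the gauge). The blade is 14 mm wide, its underside flat, 3 mm higher than the handle's underside; its thickness grows evenly from 2 mm at the tip to 10 mm at x = 55 (1 mm per 10 mm). The neck lets the blade give up or down (about 1 mm for 2 N at the tip), not sideways. Axes as the gauge.
- press: Flask press, fixed to the bench, its gap open to its -x (front, towards the robot, turned by up to 0.25 rad). Grey foot 140 x 120 x 12 mm; two steel posts 12 mm thick at x = 5, y = +-47 mm carry a grey bridge with a black knob, up to 136 mm high. Origin: underside of the foot, on the bench; +x runs into the gap.
- press_mouth (a point): Middle of the mouth of the gap: on the flat top of the fixed lower steel plate (50 mm above the bench), below the front edge of the upper plate; x = -40 mm on the press. The lower plate is 76 mm wide and sticks out 15 mm in front of the mouth as a ledge. Axes as the press; the blade goes in along +x.
- press_plate (a joint): Lift of the upper steel plate off its stop, m: 0 at rest, at most 0.010. A spring presses it down: 3 N at the stop, 3 N more per mm. 74 mm wide, 10 mm thick, rounded front lip (4 mm radius). At rest the gap is 4 to 7 mm, different each time: the blade meets it with its tip 24 to 54 mm past the mouth, and the push needed then jumps from about 1 N to 4-6 N, and grows 0.6 N per mm deeper.
- stain_vial_1: Bystander: small brown stain bottle with black cap, 22 mm thick, 42 mm high; leave it alone. Origin: centre of its underside.
- stain_vial_2: Bystander: small black stain bottle, 22 mm thick, 42 mm high; leave it alone. Origin: centre of its underside.
- stone_cast_3: Bystander: yellow stone dental cast, 63x70x28 mm; leave it alone. Origin: centre of its underside.
- mixing_bowl: Bystander: green rubber mixing bowl, 105 mm across, 62 mm high; leave it alone. Origin: centre of its underside.
- tape_roll: Bystander: roll of beige tape lying flat, 100 mm across, 25 mm high; leave it alone. Origin: centre of its underside.

How it is judged:
By the outcome, as a careful person would: the job done as asked, in the order asked, and still so for the second after the job is handed in, while the arm keeps its last pose, push and grip.
It also fails if it takes over 51 s, if anything falls off the work surface, if the arm or the gripper's body presses on something with over 40 N, if the wrist force passes 120 N, or if a joint passes its speed limit or range.

## Robot

A 7-joint arm with a two-finger parallel gripper is mounted at the origin on a cart in front of the work surface, level with it; the furniture and walls round the work are solid. World frame = base frame: x ahead of the robot, y to its left, z up, the work surface at z = 0. Lengths are in mm, angles in rad, forces in N, time in s.
With the tool pointing down it reaches from about 400 to 875 mm from the base axis. Payload 4.4 kg.
Tool frame: the origin (TCP) lies midway between the tips of the shut fingers; the grasp point (between the pads) lies 19 mm behind it; z points along the fingers, y is the line along which they close (so a half turn about z gives the same grasp; the last joint's range is limited). The gripper opens to 85 mm and grips with 20 to 120 N. Pads are 22 mm wide; open, the fingers measure 114 mm over their backs; the gripper's body (76 mm by 85 mm) begins 54 mm behind the grasp point. The pads swing forward as they close: fully open they stand 13 mm farther back than shut.
Start: joints at [1.244, 0.628, 0.038, 1.517, -0.027, 0.996, -0.02], TCP at [167.632, -628.026, 231.313] pointing down, gripper open.
Joint ranges: [-3.06, 3.06], [-0.37, 2.12], [-1.25, 1.32], [0.18, 2.47], [-1.1, 4.24], [0.23, 1.98], [-2.94, 2.94]. Speed limits (rad/s): [2.57, 2.57, 3.14, 3.14, 3.14, 3.14, 3.14].

## Interface

Orientations are given as [roll, pitch, yaw] about the fixed x, y, z axes, in that order (R = Rz(yaw) Ry(pitch) Rx(roll)).
In Python, from cell import monitor, cams, ctrl gives the robot as it stands.
- The arm moves only by the tool drive_tool, never from a script. Its argument "motion" is a list of rows, each an object with "fingers": the opening, from 0 (shut) to 1 (fully open); "linear": the shift along the tool's x, y, z in m, a list of three; "twist": the turn about the tool's z in rad. In form: [{"fingers": fingers, "linear": [x, y, z], "twist": twist}, ...]. A call has 1 to 5 rows; each row shifts and turns the commanded pose from where the row before left it, along the tool's axes as they then stand; what a row does not reach is not made up. A row lasts 1/12 s, in which the tool goes at most 41.7 mm and 7.16 degrees, less where a joint would pass 70% of its speed; a pose out of reach is approached as far as the arm can. A call with a gripper value outside its range is refused whole. The fingers move at their own pace and stop on an object; the grip force is fixed at half the most. Time passes only in rows, so rows that do not move let the fingers close. It gives the time, the measured TCP pose, the force, the opening and the grip force at its end, in the units of the state.
- monitor.read_state(): the state, without advancing time (a new reading comes with each control period).
- cams.get_image(name): name is "side" or "top"; returns a dict with "color" (480x640x3 uint8, blue, green, red), "K" (3x3 intrinsics, pixels), "R" (3x3) and "t" (3): a world point X has camera coordinates R X + t. Camera axes: x right, y down, z forward; pixel columns grow to the right and rows downward; lengths in mm; the calibration is good to about 2 mm. A picture is of the moment at which its call begins. There is no depth.
- ctrl.finish_job(): hands the job in; it is judged then, once.
The state is a dict: "clock": time; "qpos": joint angles; "qd": joint speeds; "tau": joint torques, N m; "eef_pos": TCP position; "tool_rot": TCP orientation; "force": force on the tool from outside, world axes, zero at the start; "torque": the same for the moment, N m; "width": finger opening in mm; "gripper_force": force on a finger pad.
Only numpy, scipy, OpenCV 4.12 (cv2) and the standard library are available. Lean on these libraries where they do the work, as an engineer would, in place of code of your own. Each camera call takes 0.05 s, during which the arm holds its last target. There are 200 camera calls.

## Working session

There is one attempt and no reset: what is moved stays moved. The work goes in short steps, Python scripts to look and compute and a tool call to move; the robot and the scene stay as the last step left them, time stands still between calls to the robot, and variables do not carry over. Pictures are saved under pics/ and viewed, at most 10 in all, crops included, and the job is handed in when it is done.

Besides the shell and the picture viewer there is one more tool, called after ">>>" in YAML: its name, and indented under it one key for each argument. drive_tool: Moves the arm, as the interface text tells. Its arguments: {"type":"object","properties":{"motion":{"type":"array"}},"required":["motion"]}

```bash
mkdir -p pics; python3 - <<'E'
from cell import monitor, cams, ctrl
import cv2, pickle
print(monitor.read_state())
d={}
for n in("top","side"):
    r=cams.get_image(n); d[n]=r; cv2.imwrite(f"pics/{n}0.png",r["color"])
    print(n,r["K"],r["R"],r["t"])
pickle.dump(d,open("d0.pkl","wb"))
E
```

```text
{'clock': 0.0, 'qpos': array([ 1.24419302,  0.62937012,  0.03842102,  1.5183794 , -0.02696973,
        0.99631074, -0.01999405]), 'qd': array([-6.39584036e-05, -1.55419350e-04, -7.53258855e-04,  8.57541956e-04,
       -1.07248895e-03,  2.13677839e-03,  1.22484500e-04]), 'tau': array([ 5.53073496e-04, -5.63398397e+01,  1.22599371e+00, -1.93441468e+01,
        1.09177668e-02,  1.05963915e-02,  3.13596594e-06]), 'eef_pos': array([ 167.47288524, -627.39375822,  230.36953811]), 'tool_rot': array([-3.13964298e+00,  4.04333298e-05,  2.60842440e-01]), 'force': array([-0.42480708, -0.403014  , -0.5114282 ]), 'torque': array([-0.01017473, -0.01716721, -0.01686241]), 'gripper_force': 0.0, 'width': 85.53353393954697}
top [[555.52566687   0.         315.32892823]
 [  0.         555.52566687 233.4891304 ]
 [  0.           0.           1.        ]] [[-0.02779154 -0.99780135 -0.0601672 ]
 [-0.98561092  0.03739195 -0.16484223]
 [ 0.16672957  0.05472023 -0.98448309]] [  94.5848393   606.19818661 1660.4192297 ]
side [[449.06369387   0.         321.93892566]
 [  0.         449.06369387 229.43313251]
 [  0.           0.           1.        ]] [[ 0.99402452 -0.10644792 -0.02416819]
 [-0.07362273 -0.49033016 -0.86842157]
 [ 0.08059128  0.86501166 -0.49523718]] [-624.97802667  143.80838121 1115.68285719]
```

View pics/top0.png

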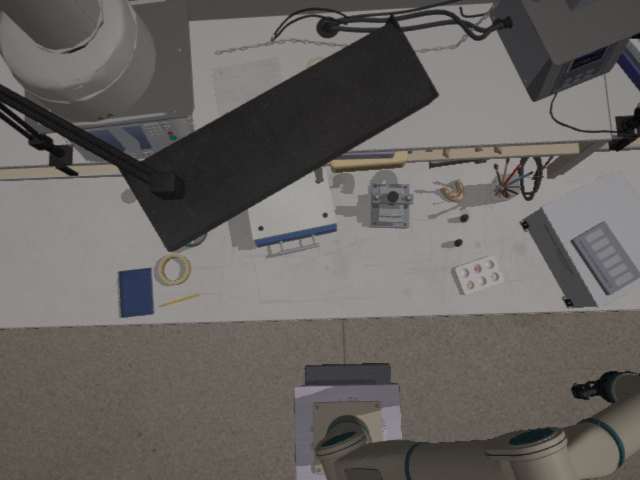

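View pics/side0.png

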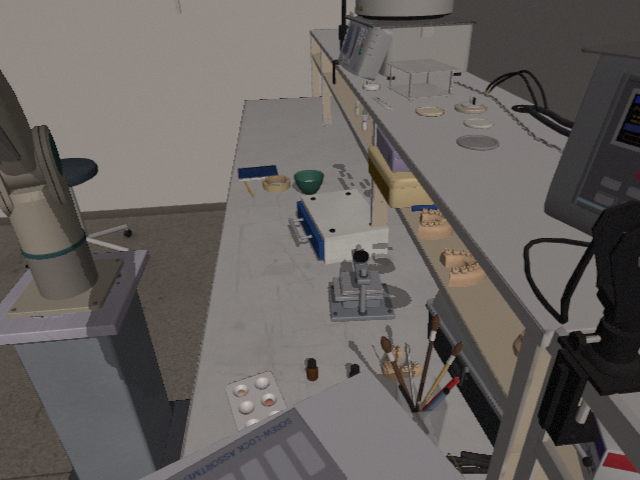

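The top view shows the cabinet front from about (255,243) to (336,229), its handle near (292,245) and the press near (391,205). The side view shows the handle near (298,230) and the press near (361,290). I'll zoom in on both.

```bash
python3 - <<'E'
import pickle,cv2,numpy as np
d=pickle.load(open("d0.pkl","rb"))
a=cv2.resize(d["top"]["color"][170:270,240:420],None,fx=4.4,fy=4.4,interpolation=cv2.INTER_CUBIC)[:, :792]
b=d["side"]["color"][180:330,280:410]
b1=cv2.resize(b[:90,:],None,fx=3,fy=3)
c=cv2.resize(d["side"]["color"][185:325,285:400],None,fx=5,fy=5,interpolation=cv2.INTER_CUBIC)
cv2.imwrite("pics/ztop.png",a); cv2.imwrite("pics/zside.png",c[:600]) if c.shape[0]<=600 else cv2.imwrite("pics/zside.png",cv2.resize(d["side"]["color"][185:325,285:400],None,fx=4.2,fy=4.2,interpolation=cv2.INTER_CUBIC))
E
```

```text
(no output)
```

View pics/ztop.png

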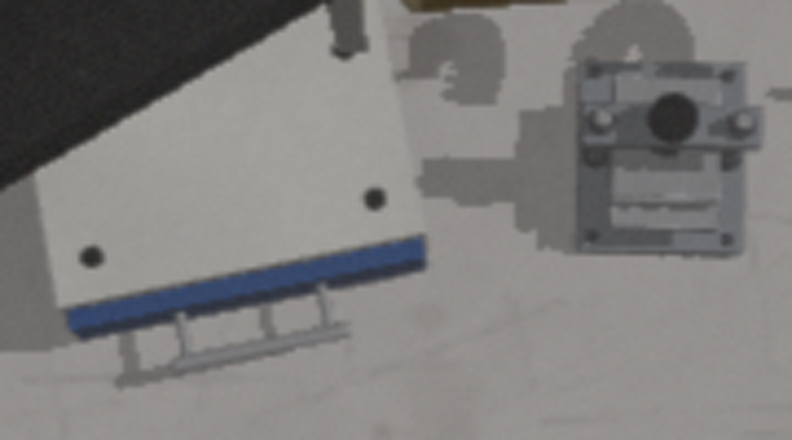

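View pics/zside.png

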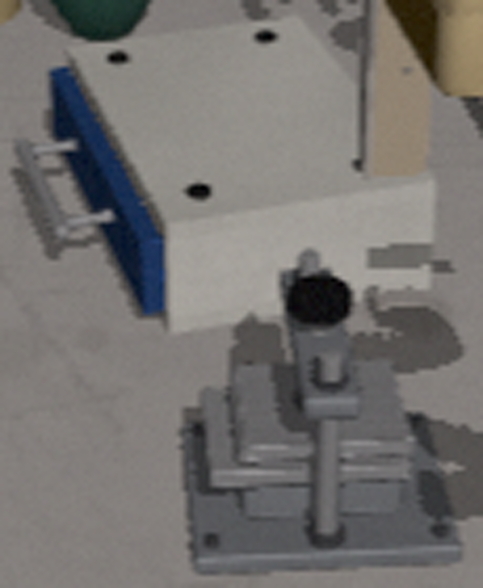

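```bash
cat > h.py <<'E'
import pickle,numpy as np
from scipy.optimize import least_squares
D=pickle.load(open("d0.pkl","rb"))
def proj(n,X):
    r=D[n];c=np.atleast_2d(X)@r["R"].T+r["t"];p=c@r["K"].T;return p[:,:2]/p[:,2:]
def tri(obs):  # obs: list of (name,u,v)
    f=lambda X:np.concatenate([proj(n,X)[0]-[u,v] for n,u,v in obs])
    return least_squares(f,[600,0,40.]).x
def zt(U,V):return ("top",240+U/4.4-.39,170+V/4.4-.39)
def zs(U,V):return ("side",285+U/4.2-.38,185+V/4.2-.38)
def fit(pts,x0,free=()):
    # pts: (local xyz, obs); params x,y,yaw,z
    def f(p):
        c,s=np.cos(p[2]),np.sin(p[2]);R=np.array([[c,-s,0],[s,c,0],[0,0,1]])
        return np.concatenate([proj(n,R@np.array(l)+[p[0],p[1],p[3]])[0]-[u,v] for l,(n,u,v) in pts])
    return least_squares(f,x0,loss="soft_l1",x_scale=[10,10,.1,10]),f
E
python3 - <<'E'
from h import *
np.set_printoptions(precision=2,suppress=True)
for n in D: print(n,"cam",-D[n]["R"].T@D[n]["t"])
print("handle ends",tri([zt(350,329),zs(65,230)]),tri([zt(177,365),zs(22,148)]))
print("knob",tri([zt(672,118),zs(320,300)]))
cab=[((-130,-60,44),zt(348,329)),((-130,60,44),zt(178,365)),((-130,-60,44),zs(66,230)),((-130,60,44),zs(22,148)),
((95,-130,80),zs(435,178)),((95,-130,0),zs(432,288))]
s,f=fit(cab,[700,100,0.1,0]);print("cab",s.x);print(s.fun.reshape(-1,2) if 0 else f(s.x).reshape(-1,2))
pr=[((-70,60,12),zt(577,250)),((-70,-60,12),zt(742,253)),((70,-60,12),zt(746,65)),((70,60,12),zt(584,62)),
((-70,-60,12),zs(197,557)),((70,-60,12),zs(460,545)),((-70,60,12),zs(188,412)),
((-55,-38,50),zs(212,483)),((-55,38,50),zs(205,392)),((-40,37,66),zt(612,205)),((-40,-37,66),zt(722,205))]
s,f=fit(pr,[700,-150,0.,0]);print("press",s.x);print(f(s.x).reshape(-1,2))
c,q=np.cos(s.x[2]),np.sin(s.x[2]);print("mouth",s.x[0]-40*c,s.x[1]-40*q)
for nm,t,sd in [("vial1",(458,242),(312,370)),("cast",(452,190),(400,365)),]: print(nm,tri([("top",*t),("side",*sd)]))
E
```

```text
top cam [ 323.26  -19.15 1740.27]
side cam [ 541.92 -961.09  662.31]
handle ends [577.05  64.09  49.68] [555.65 186.79  44.74]
knob [ 698.75 -160.32  130.67]
cab [694.08 148.69   0.18   2.73]
[[-0.44 -0.3 ]
 [ 0.24 -0.37]
 [-0.93  0.56]
 [-0.3  -0.25]
 [ 0.63  0.13]
 [-0.13 -0.24]]
press [ 696.57 -161.72   -0.07    2.73]
[[-0.32  0.22]
 [ 0.7   0.59]
 [ 0.28 -0.16]
 [-0.92 -0.32]
 [-1.83  0.78]
 [-0.    0.71]
 [-2.45  1.95]
 [ 0.69 -2.21]
 [ 0.15 -1.13]
 [ 0.18 -2.15]
 [-0.39 -1.52]]
mouth 656.661423852776 -159.0635200523423
vial1 [ 571.51 -363.8    20.94]
cast [ 740.69 -359.66    6.47]
```

The fits agree between views. Handle middle is at about (566,125), cabinet yaw 0.18, and press mouth at (657,-159) with yaw about -0.07. Next I swing the arm round.

>>> drive_tool:
  motion:
    - {"fingers": 0.28, "linear": [0.038, -0.004, 0], "twist": -0.06}
    - {"fingers": 0.28, "linear": [0.038, -0.004, 0], "twist": -0.06}
    - {"fingers": 0.28, "linear": [0.038, -0.004, 0], "twist": -0.06}
    - {"fingers": 0.28, "linear": [0.038, -0.004, 0], "twist": -0.06}
    - {"fingers": 0.28, "linear": [0.038, -0.004, 0], "twist": -0.06}

```text
clock: 0.52
eef_pos: [337.5, -538.1, 230.8]
tool_rot: [-3.141, -0.0, 0.564]
force: [1.0, -0.3, 0.5]
width: 25.8
gripper_force: 0.0
```

>>> drive_tool:
  motion:
    - {"fingers": 0.28, "linear": [0.038, -0.004, 0], "twist": -0.06}
    - {"fingers": 0.28, "linear": [0.038, -0.004, 0], "twist": -0.06}
    - {"fingers": 0.28, "linear": [0.038, -0.004, 0], "twist": -0.06}
    - {"fingers": 0.28, "linear": [0.038, -0.004, 0], "twist": -0.06}
    - {"fingers": 0.28, "linear": [0.038, -0.004, 0], "twist": -0.06}

```text
clock: 0.93
eef_pos: [471.7, -403.0, 230.9]
tool_rot: [-3.141, -0.0, 0.864]
force: [1.1, -0.1, 0.0]
width: 23.9
gripper_force: 0.0
```

>>> drive_tool:
  motion:
    - {"fingers": 0.28, "linear": [0.038, -0.004, 0], "twist": -0.06}
    - {"fingers": 0.28, "linear": [0.038, -0.004, 0], "twist": -0.06}
    - {"fingers": 0.28, "linear": [0.038, -0.004, 0], "twist": -0.06}
    - {"fingers": 0.28, "linear": [0.038, -0.004, 0], "twist": -0.06}
    - {"fingers": 0.28, "linear": [0.038, -0.004, 0], "twist": -0.06}

```text
clock: 1.35
eef_pos: [560.0, -234.4, 230.9]
tool_rot: [-3.141, -0.0, 1.164]
force: [-0.1, -0.9, 0.4]
width: 23.6
gripper_force: 0.0
```

>>> drive_tool:
  motion:
    - {"fingers": 0.28, "linear": [0.038, -0.004, 0], "twist": -0.06}
    - {"fingers": 0.28, "linear": [0.038, -0.004, 0], "twist": -0.06}
    - {"fingers": 0.28, "linear": [0.038, -0.004, 0], "twist": -0.06}
    - {"fingers": 0.28, "linear": [0.038, -0.004, 0], "twist": -0.06}
    - {"fingers": 0.28, "linear": [0.038, -0.004, 0], "twist": -0.06}

```text
clock: 1.77
eef_pos: [594.5, -47.2, 230.9]
tool_rot: [-3.141, -0.0, 1.464]
force: [0.8, 1.2, -0.3]
width: 24.0
gripper_force: 0.0
```

>>> drive_tool:
  motion:
    - {"fingers": 0.28, "linear": [0.0347, -0.0054, 0.02], "twist": -0.0574}
    - {"fingers": 0.28, "linear": [0.0347, -0.0054, 0.02], "twist": -0.0574}
    - {"fingers": 0.28, "linear": [0.0347, -0.0054, 0.02], "twist": -0.0574}
    - {"fingers": 0.28, "linear": [0.0347, -0.0054, 0.02], "twist": -0.0574}
    - {"fingers": 0.28, "linear": [0.0347, -0.0054, 0.02], "twist": -0.0574}

```text
clock: 2.18
eef_pos: [566.3, 125.3, 130.2]
tool_rot: [3.141, -0.0, 1.75]
force: [0.1, 0.7, -0.6]
width: 24.1
gripper_force: 0.0
```

>>> drive_tool:
  motion:
    - {"fingers": 0.28, "linear": [0, 0, 0], "twist": 0}

```text
clock: 2.27
eef_pos: [561.2, 133.0, 127.8]
tool_rot: [-3.135, -0.006, 1.761]
force: [-0.3, 2.2, -0.2]
width: 23.7
gripper_force: 0.0
```

>>> drive_tool:
  motion:
    - {"fingers": 0.28, "linear": [0, 0, 0.01], "twist": 0}
    - {"fingers": 0.28, "linear": [0, 0, 0.02], "twist": 0}
    - {"fingers": 0.28, "linear": [0, 0, 0.02], "twist": 0}
    - {"fingers": 0.28, "linear": [0, 0, 0.015], "twist": 0}
    - {"fingers": 0.28, "linear": [0, 0, 0.005], "twist": 0}

```text
clock: 2.68
eef_pos: [565.6, 121.3, 58.8]
tool_rot: [-3.138, 0.002, 1.745]
force: [-0.4, 0.4, -0.2]
width: 23.6
gripper_force: 0.0
```

```bash
python3 - <<'E'
from cell import monitor, cams, ctrl
import cv2,numpy as np
print(monitor.read_state()["eef_pos"],monitor.read_state()["tool_rot"])
t=cams.get_image("top")["color"];s=cams.get_image("side")["color"]
a=cv2.resize(t[215:275,240:340],None,fx=4,fy=4);b=cv2.resize(s[190:265,270:370],None,fx=4,fy=4)
cv2.imwrite("pics/c1.png",np.hstack([np.vstack([a,np.zeros((60,400,3),np.uint8)]),b]))
E
```

```text
[565.64170998 121.25836927  58.83610438] [-3.13787768e+00  1.73131448e-03  1.74516358e+00]
```

View pics/c1.png

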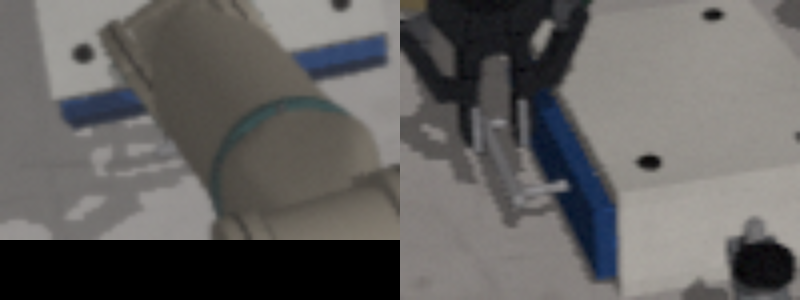

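In the side crop the finger pads, at about x=477 and 523, straddle the bar at about x=497, clear of the blue face. I'll descend and pinch.

>>> drive_tool:
  motion:
    - {"fingers": 0.28, "linear": [0, 0, 0.012], "twist": 0}
    - {"fingers": 0.28, "linear": [0, 0, 0.012], "twist": 0}
    - {"fingers": 0.28, "linear": [0, 0, 0.009], "twist": 0}
    - {"fingers": 0.0, "linear": [0, 0, 0], "twist": 0}
    - {"fingers": 0.0, "linear": [0, 0, 0], "twist": 0}

```text
clock: 3.2
eef_pos: [565.5, 123.3, 26.9]
tool_rot: [-3.139, 0.0, 1.747]
force: [0.7, -0.2, -12.4]
width: 8.8
gripper_force: 58.2
```

>>> drive_tool:
  motion:
    - {"fingers": 0.0, "linear": [0, 0, 0], "twist": 0}
    - {"fingers": 0.0, "linear": [0, 0, 0], "twist": 0}

```text
clock: 3.37
eef_pos: [565.3, 123.3, 27.0]
tool_rot: [-3.139, 0.0, 1.748]
force: [0.3, -0.3, -18.6]
width: 8.7
gripper_force: 58.1
```

>>> drive_tool:
  motion:
    - {"fingers": 0.0, "linear": [0, -0.006, 0.002], "twist": 0}
    - {"fingers": 0.0, "linear": [0, -0.012, 0], "twist": 0}
    - {"fingers": 0.0, "linear": [0, -0.015, 0], "twist": 0}
    - {"fingers": 0.0, "linear": [0, -0.015, 0], "twist": 0}
    - {"fingers": 0.0, "linear": [0, -0.015, 0], "twist": 0}

```text
clock: 3.78
eef_pos: [504.7, 113.1, 26.9]
tool_rot: [3.139, -0.001, 1.748]
force: [0.9, 1.5, -12.0]
width: 8.7
gripper_force: 59.3
```

>>> drive_tool:
  motion:
    - {"fingers": 0.0, "linear": [0, -0.015, 0], "twist": 0}
    - {"fingers": 0.0, "linear": [0, -0.015, 0], "twist": 0}
    - {"fingers": 0.0, "linear": [0, -0.012, 0], "twist": 0}
    - {"fingers": 0.0, "linear": [0, -0.008, 0], "twist": 0}
    - {"fingers": 0.0, "linear": [0, 0, 0], "twist": 0}

```text
clock: 4.2
eef_pos: [453.4, 104.4, 26.8]
tool_rot: [-3.14, -0.001, 1.749]
force: [-1.6, 2.2, -6.5]
width: 8.9
gripper_force: 59.8
```

>>> drive_tool:
  motion:
    - {"fingers": 0.28, "linear": [0, 0, 0], "twist": 0}
    - {"fingers": 0.28, "linear": [0, 0, 0], "twist": 0}
    - {"fingers": 0.28, "linear": [0, 0, 0], "twist": 0}
    - {"fingers": 0.28, "linear": [0, 0, -0.02], "twist": 0}
    - {"fingers": 0.28, "linear": [0, 0, -0.035], "twist": 0}

```text
clock: 4.62
eef_pos: [454.4, 103.2, 80.1]
tool_rot: [-3.137, 0.001, 1.748]
force: [0.2, 0.3, 1.1]
width: 24.0
gripper_force: 0.0
```

>>> drive_tool:
  motion:
    - {"fingers": 0.4, "linear": [0, 0, -0.035], "twist": 0}
    - {"fingers": 0.4, "linear": [0.02, 0, -0.03], "twist": 0}
    - {"fingers": 0.4, "linear": [0.041, 0, 0], "twist": 0}
    - {"fingers": 0.4, "linear": [0.041, 0, 0], "twist": 0}
    - {"fingers": 0.4, "linear": [0.041, 0, 0], "twist": 0}

```text
clock: 5.03
eef_pos: [431.7, 245.8, 147.9]
tool_rot: [3.138, -0.001, 1.745]
force: [-0.1, 0.7, -0.0]
width: 34.0
gripper_force: 0.0
```

>>> drive_tool:
  motion:
    - {"fingers": 0.45, "linear": [0.041, 0, 0], "twist": 0}
    - {"fingers": 0.45, "linear": [0.041, 0, 0], "twist": 0}
    - {"fingers": 0.45, "linear": [0.02, 0, 0], "twist": 0}
    - {"fingers": 0.45, "linear": [0, 0, 0], "twist": 0}

```text
clock: 5.37
eef_pos: [411.1, 352.4, 147.4]
tool_rot: [3.139, -0.006, 1.755]
force: [0.0, -0.1, 0.1]
width: 38.7
gripper_force: 0.0
```

```bash
python3 - <<'E'
from cell import monitor, cams, ctrl
import cv2,numpy as np,pickle
print(monitor.read_state()["eef_pos"],monitor.read_state()["tool_rot"])
d={n:cams.get_image(n) for n in("top","side")}
pickle.dump(d,open("d1.pkl","wb"))
t=d["top"]["color"];s=d["side"]["color"]
a=cv2.resize(t[220:300,250:350],None,fx=4,fy=4,interpolation=cv2.INTER_CUBIC);b=cv2.resize(s[175:275,270:370],None,fx=4,fy=4,interpolation=cv2.INTER_CUBIC)
cv2.imwrite("pics/c2.png",np.hstack([np.vstack([a,np.zeros((80,400,3),np.uint8)]),b]))
E
```

```text
[411.05832431 352.3871326  147.39924724] [ 3.13868922 -0.00625588  1.75525138]
```

View pics/c2.png

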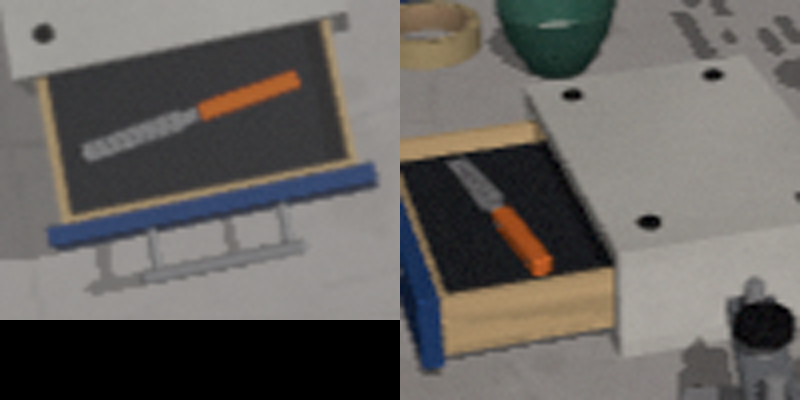

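The drawer is open, with the orange handle at (250,95) in the top crop and (522,240) in the side crop. The blade tip is at (85,153) and (457,162). I'll segment the handle to get its pose.

```bash
python3 - <<'E'
from h import *
import cv2
np.set_printoptions(precision=3,suppress=True)
d=pickle.load(open("d1.pkl","rb"));m={}
for n,(r0,r1,c0,c1) in {"top":(220,300,250,350),"side":(175,275,270,370)}.items():
    hsv=cv2.cvtColor(d[n]["color"],cv2.COLOR_BGR2HSV)[r0:r1,c0:c1]
    k=cv2.inRange(hsv,(3,150,110),(16,255,255));nn,l,st,ce=cv2.connectedComponentsWithStats(k)
    i=1+st[1:,4].argmax();p=np.argwhere(l==i)[:,::-1]+[c0,r0];m[n]=p.mean(0)
    w,v=np.linalg.eigh(np.cov(p.T));print(n,len(p),m[n],v[:,1],"len",np.sqrt(12*w[1]))
    ax=v[:,1];e=(p-m[n])@ax
    m[n+"e"]=m[n]+np.outer([e.min()-.5,e.max()+.5],ax);print(m[n+"e"])
print("centre",tri([("top",*m["top"]),("side",*m["side"])]))
def onz(n,uv,z):
    f=lambda q:proj(n,[q[0],q[1],z])[0]-uv
    return least_squares(f,[500,100]).x
for z in(54,56):
  e=[onz("top",x,z) for x in m["tope"]];v=e[0]-e[1]
  print(z,"top ends",e,"c",onz("top",m["top"],z),"yaw",np.arctan2(v[1],v[0]),"len",np.hypot(*v))
print("side c on 52",onz("side",m["side"],52))
print("tip",tri([("top",250+85/4-.4,220+153/4-.4),("side",270+57/4-.4,175+162/4-.4)]))
print("handle near/neck ends",tri([("top",250+200/4-.4,220+111/4-.4),("side",270+103/4-.4,175+213/4-.4)]))
E
```

```text
top 115 [311.661 243.374] [-0.944  0.329] len 25.219173046642
[[324.183 239.006]
 [299.354 247.667]]
side 97 [300.742 234.825] [0.609 0.793] len 19.970242094649826
[[294.156 226.25 ]
 [306.947 242.903]]
centre [580.558  87.067  50.142]
54 top ends [array([590.617,  47.799]), array([566.518, 124.998])] c [578.464  86.731] yaw -1.2682191924355364 len 80.87210372096673
56 top ends [array([590.3 ,  47.72]), array([566.23 , 124.827])] c [578.161  86.605] yaw -1.2682191924354975 len 80.7761855365836
side c on 52 [581.579  84.248]
tip [539.577 214.67   47.077]
handle near/neck ends [568.604 124.447  51.996]
```

>>> drive_tool:
  motion:
    - {"fingers": 0.3, "linear": [-0.0305, 0.0108, 0.004], "twist": -0.0133}
    - {"fingers": 0.3, "linear": [-0.0305, 0.0108, 0.004], "twist": -0.0133}
    - {"fingers": 0.3, "linear": [-0.0305, 0.0108, 0.004], "twist": -0.0133}
    - {"fingers": 0.3, "linear": [-0.0305, 0.0108, 0.004], "twist": -0.0133}
    - {"fingers": 0.3, "linear": [-0.0305, 0.0108, 0.004], "twist": -0.0133}

```text
clock: 5.88
eef_pos: [497.1, 202.5, 126.4]
tool_rot: [-3.141, 0.002, 1.812]
force: [0.4, 0.4, 0.9]
width: 25.7
gripper_force: 0.0
```

>>> drive_tool:
  motion:
    - {"fingers": 0.3, "linear": [-0.0305, 0.0108, 0.004], "twist": -0.0133}
    - {"fingers": 0.3, "linear": [-0.0305, 0.0108, 0.004], "twist": -0.0133}
    - {"fingers": 0.3, "linear": [-0.0305, 0.0108, 0.004], "twist": -0.0133}
    - {"fingers": 0.3, "linear": [-0.0305, 0.0108, 0.004], "twist": -0.0133}
    - {"fingers": 0.3, "linear": [0, 0, 0], "twist": 0}

```text
clock: 6.3
eef_pos: [573.1, 88.5, 109.4]
tool_rot: [-3.141, 0.007, 1.854]
force: [0.2, -0.7, 0.4]
width: 25.7
gripper_force: 0.0
```

>>> drive_tool:
  motion:
    - {"fingers": 0.3, "linear": [0, 0, 0.01], "twist": 0}
    - {"fingers": 0.3, "linear": [0, 0, 0.01], "twist": 0}
    - {"fingers": 0.3, "linear": [0, 0, 0.01], "twist": 0}
    - {"fingers": 0.3, "linear": [0, 0, 0.005], "twist": 0}
    - {"fingers": 0.3, "linear": [0, 0, 0], "twist": 0}

```text
clock: 6.72
eef_pos: [567.7, 100.7, 73.6]
tool_rot: [-3.138, -0.0, 1.869]
force: [1.1, 0.3, -0.7]
width: 25.5
gripper_force: 0.0
```

```bash
python3 - <<'E'
from cell import monitor, cams, ctrl
import cv2,numpy as np,pickle
print(monitor.read_state()["eef_pos"],monitor.read_state()["tool_rot"])
s=cams.get_image("side")["color"]
b=cv2.resize(s[155:275,270:370],None,fx=5,fy=5,interpolation=cv2.INTER_CUBIC)
cv2.imwrite("pics/c3.png",b)
E
```

```text
[567.67266258 100.73490527  73.60989388] [-3.13822287e+00 -4.14083568e-04  1.86936409e+00]
```

View pics/c3.png

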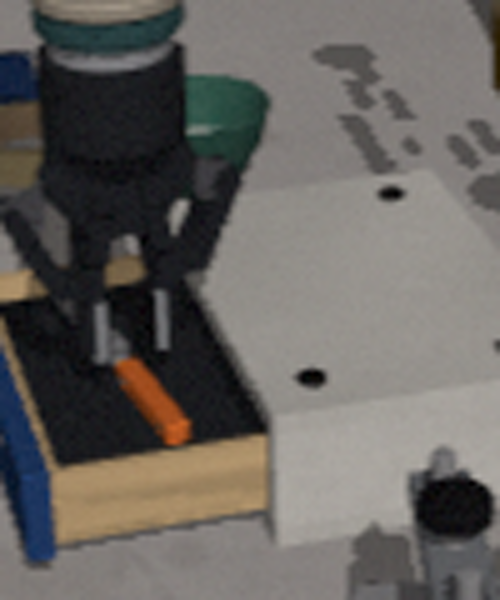

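The handle lies between and slightly right of the fingers, with its near end at (177,430) and pads at x≈102 and 163. I'll shift about 7 mm towards it.

>>> drive_tool:
  motion:
    - {"fingers": 0.3, "linear": [0.007, 0.006, 0], "twist": -0.006}
    - {"fingers": 0.3, "linear": [0, 0, 0], "twist": 0}
    - {"fingers": 0.3, "linear": [0, 0, 0], "twist": 0}
    - {"fingers": 0.3, "linear": [0, 0, 0], "twist": 0}

```text
clock: 7.1
eef_pos: [573.4, 109.0, 75.7]
tool_rot: [3.141, 0.0, 1.874]
force: [-0.1, -0.6, -0.2]
width: 26.1
gripper_force: 0.0
```

>>> drive_tool:
  motion:
    - {"fingers": 0.3, "linear": [0, 0, 0.01], "twist": 0}
    - {"fingers": 0.3, "linear": [0, 0, 0.012], "twist": 0}
    - {"fingers": 0.3, "linear": [0, 0, 0.006], "twist": 0}
    - {"fingers": 0.3, "linear": [0, 0, 0.003], "twist": 0}
    - {"fingers": 0.3, "linear": [0, 0, 0], "twist": 0}

```text
clock: 7.52
eef_pos: [572.2, 108.2, 42.9]
tool_rot: [-3.139, -0.0, 1.873]
force: [0.0, 0.4, 0.6]
width: 25.7
gripper_force: 0.0
```

>>> drive_tool:
  motion:
    - {"fingers": 0.0, "linear": [0, 0, 0], "twist": 0}
    - {"fingers": 0.0, "linear": [0, 0, 0], "twist": 0}
    - {"fingers": 0.0, "linear": [0, 0, 0], "twist": 0}
    - {"fingers": 0.0, "linear": [0, 0, 0], "twist": 0}

```text
clock: 7.85
eef_pos: [573.3, 108.6, 44.6]
tool_rot: [3.141, 0.0, 1.873]
force: [-0.1, -0.0, -0.4]
width: 12.4
gripper_force: 61.3
```

Gripped at 61 N. Next: lift, move in front of the press, then turn.

>>> drive_tool:
  motion:
    - {"fingers": 0.0, "linear": [0, 0, -0.008], "twist": 0}
    - {"fingers": 0.0, "linear": [0, 0, -0.02], "twist": 0}
    - {"fingers": 0.0, "linear": [0, 0, -0.03], "twist": 0}
    - {"fingers": 0.0, "linear": [0, 0, -0.03], "twist": 0}
    - {"fingers": 0.0, "linear": [0, 0, -0.017], "twist": 0}

```text
clock: 8.27
eef_pos: [574.4, 109.2, 153.0]
tool_rot: [3.137, 0.0, 1.874]
force: [1.2, 0.8, -0.5]
width: 12.0
gripper_force: 61.3
```

>>> drive_tool:
  motion:
    - {"fingers": 0.0, "linear": [-0.015, -0.01, 0], "twist": 0}
    - {"fingers": 0.0, "linear": [-0.028, -0.0177, 0], "twist": 0}
    - {"fingers": 0.0, "linear": [-0.028, -0.0177, 0], "twist": 0}
    - {"fingers": 0.0, "linear": [-0.028, -0.0177, 0], "twist": 0}
    - {"fingers": 0.0, "linear": [-0.028, -0.0177, 0], "twist": 0}

```text
clock: 8.68
eef_pos: [533.4, -38.1, 150.2]
tool_rot: [3.141, 0.001, 1.874]
force: [0.0, -0.5, -0.9]
width: 12.5
gripper_force: 61.4
```

>>> drive_tool:
  motion:
    - {"fingers": 0.0, "linear": [-0.028, -0.0177, 0], "twist": 0}
    - {"fingers": 0.0, "linear": [-0.028, -0.0177, 0], "twist": 0}
    - {"fingers": 0.0, "linear": [-0.028, -0.0177, 0], "twist": 0}
    - {"fingers": 0.0, "linear": [-0.015, -0.008, 0], "twist": 0}
    - {"fingers": 0.0, "linear": [0, 0, 0], "twist": 0.06}

```text
clock: 9.1
eef_pos: [503.2, -155.6, 149.7]
tool_rot: [-3.14, 0.003, 1.805]
force: [-1.3, -0.3, -0.7]
width: 12.4
gripper_force: 61.4
```

>>> drive_tool:
  motion:
    - {"fingers": 0.0, "linear": [0, 0, 0], "twist": 0.12}
    - {"fingers": 0.0, "linear": [0, 0, 0], "twist": 0.12}
    - {"fingers": 0.0, "linear": [0, 0, 0], "twist": 0.12}
    - {"fingers": 0.0, "linear": [0, 0, 0], "twist": 0.12}
    - {"fingers": 0.0, "linear": [0, 0, 0], "twist": 0.12}

```text
clock: 9.52
eef_pos: [505.1, -149.5, 150.1]
tool_rot: [3.141, -0.0, 1.207]
force: [-0.4, 0.9, -1.2]
width: 12.2
gripper_force: 61.4
```

>>> drive_tool:
  motion:
    - {"fingers": 0.0, "linear": [0, 0, 0], "twist": 0.12}
    - {"fingers": 0.0, "linear": [0, 0, 0], "twist": 0.12}
    - {"fingers": 0.0, "linear": [0, 0, 0], "twist": 0.12}
    - {"fingers": 0.0, "linear": [0, 0, 0], "twist": 0.12}
    - {"fingers": 0.0, "linear": [0, 0, 0], "twist": 0.12}

```text
clock: 9.93
eef_pos: [505.2, -149.2, 150.1]
tool_rot: [3.141, -0.001, 0.608]
force: [-0.0, 1.0, -1.5]
width: 12.0
gripper_force: 61.4
```

>>> drive_tool:
  motion:
    - {"fingers": 0.0, "linear": [0, 0, 0], "twist": 0.12}
    - {"fingers": 0.0, "linear": [0, 0, 0], "twist": 0.12}
    - {"fingers": 0.0, "linear": [0, 0, 0], "twist": 0.12}
    - {"fingers": 0.0, "linear": [0, 0, 0], "twist": 0.12}
    - {"fingers": 0.0, "linear": [0, 0, 0], "twist": 0.12}

```text
clock: 10.35
eef_pos: [505.2, -149.1, 150.1]
tool_rot: [-3.141, -0.001, 0.008]
force: [-0.8, 0.1, -1.2]
width: 12.3
gripper_force: 61.4
```

>>> drive_tool:
  motion:
    - {"fingers": 0.0, "linear": [0, 0, 0], "twist": 0.08}
    - {"fingers": 0.0, "linear": [0, 0, 0], "twist": 0}
    - {"fingers": 0.0, "linear": [0, 0, 0], "twist": 0}

```text
clock: 10.6
eef_pos: [505.2, -149.1, 149.8]
tool_rot: [-3.141, -0.001, -0.064]
force: [-0.7, -0.0, -0.2]
width: 12.2
gripper_force: 61.4
```

>>> drive_tool:
  motion:
    - {"fingers": 0.0, "linear": [0, 0, 0.015], "twist": 0}
    - {"fingers": 0.0, "linear": [0, 0, 0.025], "twist": 0}
    - {"fingers": 0.0, "linear": [0, 0, 0.025], "twist": 0}
    - {"fingers": 0.0, "linear": [0, 0, 0.02], "twist": 0}
    - {"fingers": 0.0, "linear": [0, 0, 0.005], "twist": 0}

```text
clock: 11.02
eef_pos: [503.3, -148.7, 56.9]
tool_rot: [-3.14, 0.004, -0.064]
force: [-0.7, 0.6, -0.8]
width: 12.2
gripper_force: 61.4
```

>>> drive_tool:
  motion:
    - {"fingers": 0.0, "linear": [0, 0, 0], "twist": 0}
    - {"fingers": 0.0, "linear": [0, 0, 0], "twist": 0}
    - {"fingers": 0.0, "linear": [0, 0, 0], "twist": 0}

```text
clock: 11.27
eef_pos: [506.0, -149.8, 60.6]
tool_rot: [3.141, -0.002, -0.066]
force: [0.6, -0.3, -2.1]
width: 12.2
gripper_force: 61.4
```

```bash
python3 - <<'E'
from cell import monitor, cams, ctrl
import cv2,numpy as np,pickle
print(monitor.read_state()["eef_pos"],monitor.read_state()["tool_rot"])
d={n:cams.get_image(n) for n in("top","side")}
pickle.dump(d,open("d2.pkl","wb"))
t=d["top"]["color"];s=d["side"]["color"]
z=lambda i,f:cv2.resize(i,None,fx=f,fy=f,interpolation=cv2.INTER_CUBIC)
a=z(t[180:240,355:425],5);b=z(s[240:325,270:400],5)  # 350x300, 650x425
a=z(t[180:250,365:415],6)  #300x420
b=z(s[250:325,300:383],6) #498x450
c=np.zeros((450,798,3),np.uint8);c[:420,:300]=a;c[:450,300:798]=b
cv2.imwrite("pics/c4.png",c)
E
```

```text
[ 506.04994878 -149.78234063   60.58004858] [ 3.14132162e+00 -2.36239816e-03 -6.60701277e-02]
```

View pics/c4.png

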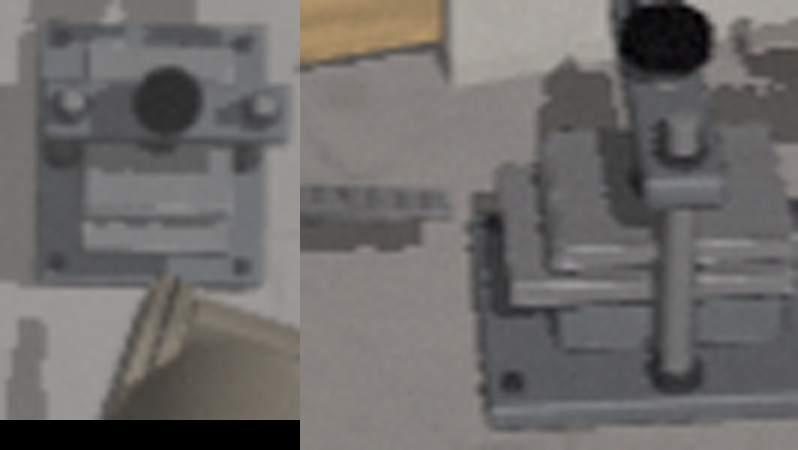

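The side crop shows the blade tip at (450,205), about level with and in front of the press plates. In the top crop the arm hides the tip, but the press is clear, with its foot front edge from (37,282) to (260,283). I'll refit the press, allowing small calibration offsets.

```bash
python3 - <<'E'
from h import *
np.set_printoptions(precision=2,suppress=True)
T=lambda U,V:("top",365+U/6-.42,180+V/6-.42)
S=lambda U,V:("side",300+(U-300)/6-.42,250+V/6-.42)
yaw=-.066;tip=np.array([506+112*np.cos(yaw),-149.8+112*np.sin(yaw),61.0])
pt=[((-70,60,12),T(37,280)),((-70,-60,12),T(260,281)),((70,-60,12),T(266,26)),((70,60,12),T(46,22)),
((-55,38,50),T(83,250)),((-55,-38,50),T(233,252)),((-40,37,64),T(85,215)),((-40,-37,64),T(231,211)),]
ps=[((-70,-60,12),S(490,408)),((-70,60,12),S(475,220)),((-55,-38,50),S(512,283)),((-55,38,50),S(498,170)),((-40,-37,65),S(548,252)),((-40,37,65),S(540,132))]
def run(pts,z0=True):
    names=["top","side"]
    def f(p):
        c,s=np.cos(p[2]),np.sin(p[2]);R=np.array([[c,-s,0],[s,c,0],[0,0,1]])
        r=[proj(n,R@np.array(l)+[p[0],p[1],0])[0]+p[3+2*names.index(n):5+2*names.index(n)]-[u,v] for l,(n,u,v) in pts]
        return np.concatenate(r+[p[3:]/1.5])
    s=least_squares(f,[697,-161,-.05,0,0,0,0],loss="soft_l1",x_scale=[10,10,.1,1,1,1,1]);return s.x,f(s.x)
for nm,p in(("both",pt+ps),("top",pt),("side",ps)):
    x,r=run(p);print(nm,x,"rms",np.sqrt((r**2).mean()));
    if nm=="both":print(r[:-4].reshape(-1,2));print("mouth",x[0]-40*np.cos(x[2]),x[1]-40*np.sin(x[2]))
u=S(451,205);print("tip proj",proj("side",tip),"seen",u[1:])
E
```

```text
both [ 695.91 -159.54   -0.06    0.7    -0.25    0.     -0.14] rms 0.8478668124297056
[[-0.28  0.58]
 [ 1.    1.38]
 [ 0.4   0.46]
 [-0.89  0.37]
 [-0.24 -1.2 ]
 [-0.39 -0.93]
 [ 0.07 -1.03]
 [ 0.1   0.21]
 [-1.88  0.68]
 [-2.22 -1.28]
 [ 0.5   0.95]
 [ 0.58 -0.76]
 [ 1.34 -0.01]
 [ 0.04  0.22]]
mouth 655.9971451448631 -156.9694715696255
top [ 696.33 -161.7    -0.06    0.02   -0.1     0.      0.  ] rms 0.6428111981588642
side [ 695.93 -157.05   -0.07    0.      0.      0.12    0.56] rms 0.9384726342956099
tip proj [[323.89 284.45]] seen (324.74666666666667, 283.74666666666667)
```

>>> drive_tool:
  motion:
    - {"fingers": 0.0, "linear": [0.01, -0.001, 0.002], "twist": 0}
    - {"fingers": 0.0, "linear": [0.012, -0.001, 0.003], "twist": 0}
    - {"fingers": 0.0, "linear": [0.008, 0, 0.002], "twist": 0}
    - {"fingers": 0.0, "linear": [0, 0, 0], "twist": 0}
    - {"fingers": 0.0, "linear": [0, 0, 0], "twist": 0}

```text
clock: 11.78
eef_pos: [535.2, -149.4, 52.6]
tool_rot: [3.142, -0.0, -0.066]
force: [0.6, 0.5, -1.0]
width: 12.1
gripper_force: 61.4
```

>>> drive_tool:
  motion:
    - {"fingers": 0.0, "linear": [0, 0, 0], "twist": 0}
    - {"fingers": 0.0, "linear": [0, 0, 0], "twist": 0}

```text
clock: 11.95
eef_pos: [534.3, -149.5, 52.5]
tool_rot: [3.142, 0.001, -0.067]
force: [0.7, -0.5, -1.2]
width: 11.9
gripper_force: 61.4
```

>>> drive_tool:
  motion:
    - {"fingers": 0.0, "linear": [0, 0, 0.001], "twist": 0}
    - {"fingers": 0.0, "linear": [0, 0, 0.001], "twist": 0}
    - {"fingers": 0.0, "linear": [0, 0, 0], "twist": 0}
    - {"fingers": 0.0, "linear": [0, 0, 0], "twist": 0}

```text
clock: 12.28
eef_pos: [534.9, -149.5, 50.3]
tool_rot: [-3.142, 0.0, -0.067]
force: [-0.3, -0.1, -1.2]
width: 12.2
gripper_force: 61.4
```

>>> drive_tool:
  motion:
    - {"fingers": 0.0, "linear": [0, 0, 0.001], "twist": 0}
    - {"fingers": 0.0, "linear": [0, 0, 0], "twist": 0}
    - {"fingers": 0.0, "linear": [0, 0, 0], "twist": 0}

```text
clock: 12.53
eef_pos: [535.1, -149.4, 49.3]
tool_rot: [-3.142, 0.0, -0.067]
force: [-0.3, -0.8, -0.5]
width: 12.3
gripper_force: 61.4
```

```bash
python3 - <<'E'
from cell import monitor, cams, ctrl
import cv2
s=monitor.read_state();print(s["eef_pos"],s["tool_rot"],s["force"],s["torque"])
s=cams.get_image("side")["color"]
cv2.imwrite("pics/c5.png",cv2.resize(s[255:315,290:375],None,fx=9,fy=9,interpolation=cv2.INTER_CUBIC))
E
```

```text
[ 535.07953019 -149.4452189    49.26455121] [-3.14156093e+00  8.58532772e-05 -6.65291204e-02] [-0.26136967 -0.81653535 -0.49464605] [ 0.01203313 -0.0154577  -0.04253721]
```

View pics/c5.png

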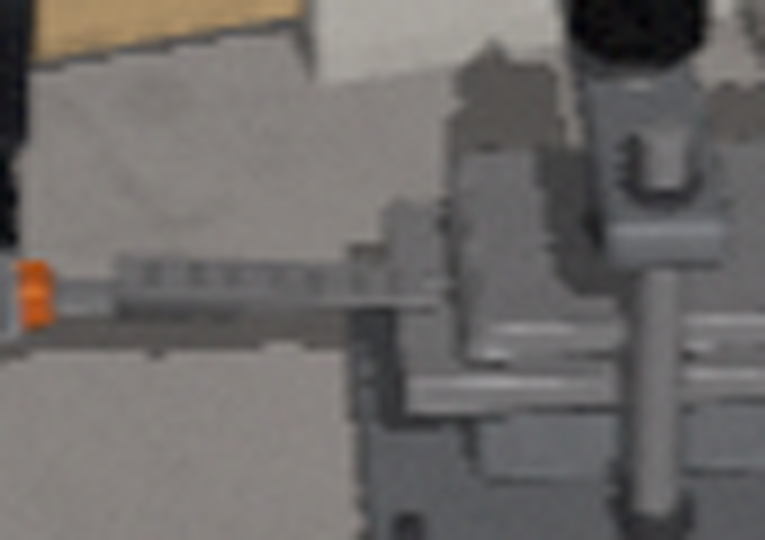

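The tip, at (445,300), sits mid-width on the ledge about 3 mm short of the upper lip at x≈460. Now I push in, watching the force.

>>> drive_tool:
  motion:
    - {"fingers": 0.0, "linear": [0.003, 0, 0], "twist": 0}
    - {"fingers": 0.0, "linear": [0.005, 0, 0], "twist": 0}
    - {"fingers": 0.0, "linear": [0.005, 0, 0], "twist": 0}
    - {"fingers": 0.0, "linear": [0.005, 0, 0], "twist": 0}
    - {"fingers": 0.0, "linear": [0.002, 0, 0], "twist": 0}

```text
clock: 13.0
eef_pos: [556.5, -150.8, 49.4]
tool_rot: [3.141, -0.001, -0.066]
force: [1.0, -0.3, -0.6]
width: 12.5
gripper_force: 61.4
```

>>> drive_tool:
  motion:
    - {"fingers": 0.0, "linear": [0.0, 0, 0], "twist": 0}
    - {"fingers": 0.0, "linear": [0, 0, 0], "twist": 0}

```text
clock: 13.17
eef_pos: [555.1, -150.7, 49.2]
tool_rot: [-3.142, 0.0, -0.066]
force: [0.9, 0.5, -1.4]
width: 12.1
gripper_force: 61.4
```

>>> drive_tool:
  motion:
    - {"fingers": 0.0, "linear": [0.002, 0, 0], "twist": 0}
    - {"fingers": 0.0, "linear": [0.002, 0, 0], "twist": 0}
    - {"fingers": 0.0, "linear": [0.0, 0, 0], "twist": 0}
    - {"fingers": 0.0, "linear": [0, 0, 0], "twist": 0}

```text
clock: 13.5
eef_pos: [559.2, -151.0, 49.4]
tool_rot: [-3.142, -0.0, -0.066]
force: [-0.3, -0.4, -0.9]
width: 12.4
gripper_force: 61.4
```

>>> drive_tool:
  motion:
    - {"fingers": 0.0, "linear": [0.001, 0, 0.0005], "twist": 0}
    - {"fingers": 0.0, "linear": [0.001, 0, 0], "twist": 0}
    - {"fingers": 0.0, "linear": [0.001, 0, 0], "twist": 0}
    - {"fingers": 0.0, "linear": [0, 0, 0], "twist": 0}
    - {"fingers": 0.0, "linear": [0, 0, 0], "twist": 0}

```text
clock: 13.92
eef_pos: [562.3, -151.3, 48.9]
tool_rot: [3.142, -0.001, -0.066]
force: [0.2, -0.5, -0.7]
width: 12.1
gripper_force: 61.4
```

>>> drive_tool:
  motion:
    - {"fingers": 0.0, "linear": [0.001, 0, 0], "twist": 0}
    - {"fingers": 0.0, "linear": [0.001, 0, 0], "twist": 0}
    - {"fingers": 0.0, "linear": [0.001, 0, 0], "twist": 0}
    - {"fingers": 0.0, "linear": [0, 0, 0], "twist": 0}
    - {"fingers": 0.0, "linear": [0, 0, 0], "twist": 0}

```text
clock: 14.33
eef_pos: [565.4, -151.5, 48.9]
tool_rot: [3.141, -0.001, -0.066]
force: [0.2, 0.6, -0.9]
width: 12.2
gripper_force: 61.5
```

>>> drive_tool:
  motion:
    - {"fingers": 0.0, "linear": [0, 0, 0.0005], "twist": 0}
    - {"fingers": 0.0, "linear": [0, 0, 0], "twist": 0}
    - {"fingers": 0.0, "linear": [0, 0, 0], "twist": 0}

```text
clock: 14.58
eef_pos: [565.4, -151.5, 48.4]
tool_rot: [3.142, -0.001, -0.066]
force: [-0.2, 0.0, 0.0]
width: 11.9
gripper_force: 61.5
```

```bash
cat > r.py <<'E'
from cell import monitor
s=monitor.read_state();print(s["eef_pos"].round(1),s["force"].round(2),s["torque"].round(3))
E
python3 r.py
```

```text
[ 565.4 -151.5   48.4] [-0.16  0.05  0.04] [ 0.008 -0.165  0.004]
```

>>> drive_tool:
  motion:
    - {"fingers": 0.0, "linear": [0, 0, 0.0005], "twist": 0}
    - {"fingers": 0.0, "linear": [0, 0, 0], "twist": 0}
    - {"fingers": 0.0, "linear": [0, 0, 0], "twist": 0}

```text
clock: 14.83
eef_pos: [565.3, -151.5, 47.9]
tool_rot: [3.142, -0.001, -0.066]
force: [-0.2, 0.2, 1.4]
width: 12.4
gripper_force: 61.6
```

```bash
python3 r.py
```

```text
[ 565.3 -151.5   47.9] [-0.24  0.16  1.43] [-0.008 -0.181 -0.001]
```

>>> drive_tool:
  motion:
    - {"fingers": 0.0, "linear": [0.001, 0, -0.0006], "twist": 0}
    - {"fingers": 0.0, "linear": [0.001, 0, 0], "twist": 0}
    - {"fingers": 0.0, "linear": [0.001, 0, 0], "twist": 0}
    - {"fingers": 0.0, "linear": [0, 0, 0], "twist": 0}
    - {"fingers": 0.0, "linear": [0, 0, 0], "twist": 0}

```text
clock: 15.25
eef_pos: [568.0, -151.7, 48.3]
tool_rot: [-3.142, 0.0, -0.067]
force: [-0.6, -0.4, 0.5]
width: 12.3
gripper_force: 61.6
```

```bash
python3 r.py
```

```text
[ 568.  -151.7   48.3] [-0.59 -0.37  0.45] [-0.032  0.025  0.014]
```

>>> drive_tool:
  motion:
    - {"fingers": 0.0, "linear": [0.001, 0, 0], "twist": 0}
    - {"fingers": 0.0, "linear": [0.001, 0, 0], "twist": 0}
    - {"fingers": 0.0, "linear": [0.001, 0, 0], "twist": 0}
    - {"fingers": 0.0, "linear": [0, 0, 0], "twist": 0}
    - {"fingers": 0.0, "linear": [0, 0, 0], "twist": 0}

```text
clock: 15.67
eef_pos: [571.3, -151.9, 48.5]
tool_rot: [3.142, -0.001, -0.066]
force: [-1.0, 0.5, 1.1]
width: 12.3
gripper_force: 61.5
```

```bash
python3 r.py
```

```text
[ 571.3 -151.9   48.5] [-0.99  0.49  1.11] [-0.033 -0.079 -0.024]
```

>>> drive_tool:
  motion:
    - {"fingers": 0.0, "linear": [0.001, 0, 0], "twist": 0}
    - {"fingers": 0.0, "linear": [0.001, 0, 0], "twist": 0}
    - {"fingers": 0.0, "linear": [0.001, 0, 0], "twist": 0}
    - {"fingers": 0.0, "linear": [0, 0, 0], "twist": 0}

```text
clock: 16.0
eef_pos: [574.3, -152.1, 48.4]
tool_rot: [3.142, -0.0, -0.066]
force: [-0.5, -0.5, 0.4]
width: 12.2
gripper_force: 61.6
```

>>> drive_tool:
  motion:
    - {"fingers": 0.0, "linear": [0.001, 0, 0], "twist": 0}
    - {"fingers": 0.0, "linear": [0.001, 0, 0], "twist": 0}
    - {"fingers": 0.0, "linear": [0.001, 0, 0], "twist": 0}
    - {"fingers": 0.0, "linear": [0, 0, 0], "twist": 0}

```text
clock: 16.33
eef_pos: [575.9, -152.2, 48.2]
tool_rot: [-3.141, 0.002, -0.067]
force: [-3.8, -0.3, 1.7]
width: 12.1
gripper_force: 61.8
```

```bash
python3 r.py
```

```text
[ 575.9 -152.2   48.2] [-3.76 -0.32  1.74] [0.084 0.734 0.038]
```

The force jumped to 3.8 N, so the blade has met the plate at about TCP x=575. I'll go a few mm deeper.

>>> drive_tool:
  motion:
    - {"fingers": 0.0, "linear": [0.001, 0, 0], "twist": 0}
    - {"fingers": 0.0, "linear": [0.001, 0, 0], "twist": 0}
    - {"fingers": 0.0, "linear": [0, 0, 0], "twist": 0}
    - {"fingers": 0.0, "linear": [0, 0, 0], "twist": 0}

```text
clock: 16.67
eef_pos: [576.6, -152.2, 48.0]
tool_rot: [-3.141, 0.005, -0.067]
force: [-7.1, 0.8, 3.2]
width: 12.6
gripper_force: 61.9
```

```bash
python3 r.py
```

```text
[ 576.6 -152.2   48. ] [-7.09  0.78  3.22] [0.067 1.232 0.065]
```

>>> drive_tool:
  motion:
    - {"fingers": 0.0, "linear": [0.001, 0, 0], "twist": 0}
    - {"fingers": 0.0, "linear": [0.001, 0, 0], "twist": 0}
    - {"fingers": 0.0, "linear": [0, 0, 0], "twist": 0}
    - {"fingers": 0.0, "linear": [0, 0, 0], "twist": 0}

```text
clock: 17.0
eef_pos: [577.9, -152.3, 47.9]
tool_rot: [-3.141, 0.006, -0.067]
force: [-7.5, 0.0, 4.2]
width: 12.2
gripper_force: 62.0
```

```bash
python3 r.py
```

```text
[ 577.9 -152.3   47.9] [-7.46  0.05  4.16] [ 0.139  1.456 -0.047]
```

>>> drive_tool:
  motion:
    - {"fingers": 0.0, "linear": [0, 0, -0.0005], "twist": 0}
    - {"fingers": 0.0, "linear": [0, 0, -0.0004], "twist": 0}
    - {"fingers": 0.0, "linear": [0, 0, 0], "twist": 0}
    - {"fingers": 0.0, "linear": [0, 0, 0], "twist": 0}

```text
clock: 17.33
eef_pos: [578.5, -152.4, 48.8]
tool_rot: [-3.141, 0.005, -0.067]
force: [-6.6, -0.0, 1.3]
width: 11.9
gripper_force: 61.8
```

```bash
python3 r.py
```

```text
[ 578.5 -152.4   48.8] [-6.64 -0.05  1.31] [-0.033  1.184  0.02 ]
```

>>> drive_tool:
  motion:
    - {"fingers": 0.0, "linear": [0.001, 0, 0], "twist": 0}
    - {"fingers": 0.0, "linear": [0.001, 0, 0], "twist": 0}
    - {"fingers": 0.0, "linear": [0, 0, 0], "twist": 0}
    - {"fingers": 0.0, "linear": [0, 0, 0], "twist": 0}

```text
clock: 17.67
eef_pos: [580.2, -152.4, 48.7]
tool_rot: [-3.141, 0.006, -0.067]
force: [-6.6, 0.8, 2.0]
width: 12.1
gripper_force: 61.8
```

```bash
python3 r.py
```

```text
[ 580.2 -152.4   48.7] [-6.56  0.83  1.99] [ 0.062  1.26  -0.003]
```

>>> drive_tool:
  motion:
    - {"fingers": 0.0, "linear": [0, 0, -0.0002], "twist": 0}
    - {"fingers": 0.0, "linear": [0, 0, 0], "twist": 0}
    - {"fingers": 0.0, "linear": [0, 0, 0], "twist": 0}
    - {"fingers": 0.0, "linear": [0, 0, 0], "twist": 0}
    - {"fingers": 0.0, "linear": [0, 0, 0], "twist": 0}

```text
clock: 18.08
eef_pos: [580.2, -152.4, 48.8]
tool_rot: [-3.141, 0.006, -0.067]
force: [-7.0, 0.8, 1.6]
width: 12.0
gripper_force: 61.8
```

```bash
python3 r.py; python3 - <<'E'
from cell import cams
import cv2
s=cams.get_image("side")["color"]
cv2.imwrite("pics/c6.png",cv2.resize(s[245:315,290:375],None,fx=8,fy=8,interpolation=cv2.INTER_CUBIC))
E
```

```text
[ 580.2 -152.4   48.8] [-7.04  0.78  1.63] [0.068 1.275 0.037]
```

View pics/c6.png

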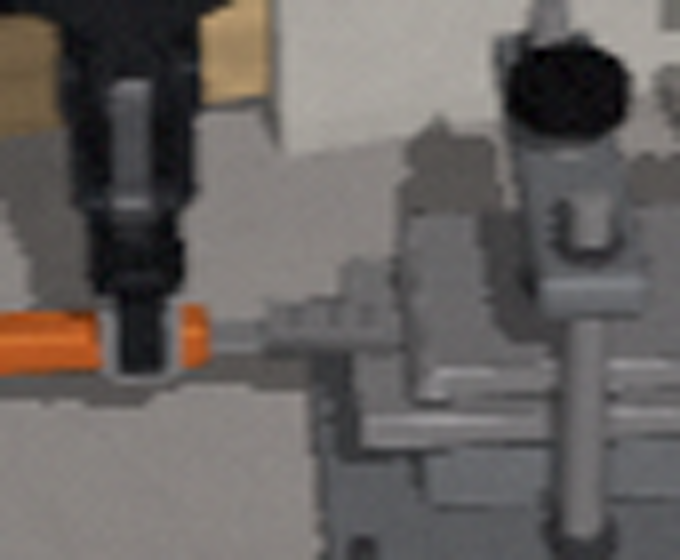

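The blade sits straight in the gap, about 40 mm in, entering between the plates at (410,330), and the fingers hold the handle at (140,340). Handing in.

```bash
python3 -c "
from cell import ctrl
print(ctrl.finish_job())"
```

```text
the job is handed in; nothing more can be done
None
```

I handed the job in at about 18 s: the drawer is open, and the gauge, still gripped by its handle, is about 40 mm into the press gap and dragging at about 7 N, with an estimated plate lift of 0.5 mm.

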